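# Seat the calibration disc in the microscope stage by feel

### The job

Seat the glass-faced calibration disc in the microscope stage: slide it over the black plate, without lifting it off, to the metal back rail and then along the rail until it drops into its round pocket, fully down and flat. Be gentle, never forcing the disc against the plate, rail or pocket, then let go of it and leave the glassware around the stage alone.

Things in the scene. Friction and masses are not known exactly. Their poses are not given: they have to be found in the camera images.
- disc: The calibration disc: a flat round steel disc with a glass face on top, 50 mm across, 10 mm thick, about 0.1 kg, its edges just broken. Origin at the centre of its underside, z up through the disc. At the start it lies flat on the black plate, near the +y end of the stage and 20 to 50 mm clear of the rail.
- stage: Fixed microscope stage: grey foot, black plate, aluminium back rail along the +x side. Origin on the table under its middle; z up, y along the rail, x square to the rail and towards it. The plate's flat top is at z = 50 mm, x from -65 to +60 mm, y at least from -120 to +120 mm. It does not give way; disc and stage must not be pressed together with more than 25 N.
- bottle: Bystander: amber glass jar with white cap, 48 mm across, 85 mm tall, standing past the stage's +y end. Origin at the centre of its underside.
- dish: Bystander: closed flat glass dish, 90 mm across, 15 mm tall, past the stage's -y end. Origin at the centre of its underside.
- flask: Bystander: small green-glass conical flask, 64 mm across, 88 mm tall, behind the rail. Origin at the centre of its underside.
- rail (a point): Middle of the rail's straight front face, on the plate's top (stage x = 45, y = 0, z = 50 mm); axes as the stage's. The rail runs 170 mm to either side along y and stands 8 mm over the plate. A disc touching the rail has its centre at stage x = 20 mm. The disc's round pocket lies along the rail, on the -y side.
- search (a point): Middle of the stretch where the pocket may be, on the plate's top (stage x = 20, y = -55, z = 50 mm). The plate is clamped anywhere along its travel: the pocket's centre is up to 30 mm to either side of here along y (not measured), always at stage x = 20 mm. Pocket: 52.4 mm across, 4 mm deep, flat bare-metal floor; the seated disc stands 6 mm proud of the plate.

How it is judged (in metres and radians):
On the way, in this order (a step that is already met when the one before it is completed fails the run):
1. the disc, still up on the plate, is slid to the rail (its edge within 3 mm of the rail) (x of disc in the frame of stage above 0.017 m and z of disc in the frame of stage above 0.0485 m), for 0.1 s.
2. the disc has dropped flat into the pocket (z of disc in the frame of stage between 0.044 and 0.0472 m and angle between disc's own z axis and vertical below 0.04 rad), for 0.2 s.
At the end, for the whole second after the job is handed in: The disc lies in the pocket: its underside between 2.8 and 6 mm below the plate's top (4 mm is fully down), within 0.04 rad of level, its centre within 4 mm of x = 20 mm and between y = -90 and -20 mm in the stage's frame, at rest (slower than 10 mm/s) and let go (all of step 2 and x of disc in the frame of stage between 0.016 and 0.024 m and y of disc in the frame of stage between -0.09 and -0.02 m and linear speed of disc below 0.01 m/s); the robot touches nothing.
It fails at once if the disc is lifted off the plate (underside more than 6 mm above the plate's top) (z of disc in the frame of stage above 0.056 m).
It fails at once if the disc is forced against the stage (more than 25 N between disc and plate, rail or pocket) (contact force between disc and stage above 25 N).
It fails at once if a bystander is moved more than 15 mm (distance of any of bottle, dish, flask from where it was at the start of the episode above 0.015 m).
It also fails if it takes over 72 s, if anything falls off the work surface, if the arm or the gripper's body presses on something with over 40 N, if the wrist force passes 120 N, or if a joint passes its speed limit or range.

### The arm

A 6-joint arm with a two-finger parallel gripper is mounted at the origin on the work surface. World frame = base frame: x ahead of the robot, y to its left, z up, the work surface at z = 0. Lengths are in m, angles in degrees, forces in N, time in s.
With the tool pointing down it reaches from about 0.375 to 0.925 m from the base axis. Payload 5.7 kg.
Tool frame: the origin (TCP) lies at the very end of the fingers, on their centre line; the grasp point (between the pads) lies 19 mm behind it; z points along the fingers, y is the direction in which the jaws open and shut (so a half turn about z gives the same grasp; the last joint's range is limited). The gripper opens to 85 mm and grips with 20 to 120 N. Pads are 22 mm wide; open, the fingers measure 114 mm over their backs; the gripper's body (76 mm by 85 mm) begins 54 mm behind the grasp point. The pads swing forward as they close: fully open they stand 13 mm farther back than shut.
Start: joints at [-71.167, 20.558, 86.54, -0, 72.909, -6.595], TCP at [0.258, -0.542, 0.231] pointing down, gripper open.
Joint ranges: [-170.27, 170.27], [-57.76, 135], [12.27, 136.19], [-55.21, 235.2], [11.17, 155.16], [-170.74, 170.74]. Speed limits (degrees/s): [136.94, 136.94, 180, 180, 180, 180].

### API

Orientations are given as [roll, pitch, yaw] about the fixed x, y, z axes, in that order (R = Rz(yaw) Ry(pitch) Rx(roll)).
In Python, from rig import ctrl, capture, get_calibration, order, spotter gives the robot as it stands.
- The arm moves only by the shell command python3 -m creep 'ROWS'. ROWS is a JSON object of lists of equal length, an entry for each row: "offset": the shift along the tool's x, y, z in units of 0.4 m (1.0 is 0.4 m), a list of three; "dr": the turn, a rotation vector about the tool's x, y, z in units of 2 pi rad (1.0 is 2 pi rad), a list of three; "gripper": the opening, from -1 (shut) to 1 (fully open). A call has 1 to 20 rows; each row is the pose to reach, as a shift and turn from the pose commanded when the call began, along the tool's axes at that moment, turning the shorter way round; what a row does not reach only later rows make up. A row lasts 1/8 s, in which the tool goes at most 62.5 mm and 10.7 degrees, less where a joint would pass 70% of its speed; a pose out of reach is approached as far as the arm can. A call with a number of a shift or a turn outside -1 to 1 is refused whole. A call with a gripper value outside its range is refused whole. The fingers move at their own pace and stop on an object; the grip force is fixed at half the most. Time passes only in rows, so rows that repeat a pose let the fingers close. It gives the time, the measured TCP pose, the force and the opening at its end, in the units of the state.
- ctrl.sense(): the state, without advancing time (a new reading comes with each control period).
- capture(name): name is "side" or "top"; returns the picture (400x640x3 uint8, red, green, blue); there is no depth.
- get_calibration(name): a dict with "fx", "fy", "cx", "cy" (pixels), "position" and "attitude" of the camera in the world. Camera axes: x right, y down, z forward; pixel columns grow to the right and rows downward; lengths in m; the calibration is good to about 2 mm. A picture is of the moment at which its call begins. get_calibration takes no time and is no camera call.
- order.close_job(): hands the job in, once; it reports no verdict.
Trained networks look in the newest picture that a camera, given by its name, has taken for a name from the list of things; names that differ only in an ending like _2 or _b are one class to them, and where a whole thing is asked for, a point or a joint stands for the part that bears it (a point fixed in the world has none). Each returns a list of dicts, best first, with "confidence" (0 to 1); they miss things now and then, are a little off and sometimes report something else, mostly with a low value. They report only what shows in the picture. A call takes as long as a camera call.
- spotter.masks_of(camera, thing): "region" (400x640 bool, what is visible of it) and "position" ([column, row] in pixels, amid what is visible of it).
- spotter.spot_point(camera, thing): "position" ([column, row] in pixels: a listed point, or the origin of a listed thing).
The state is a dict: "t": time; "joint_pos": joint angles; "qd": joint speeds; "tau": joint torques, N m; "tcp_pos": TCP position; "eef_rot": TCP orientation; "wrist_force": force on the tool from outside, world axes, zero at the start; "torque": the same for the moment, N m; "width": opening from 0.0 (shut) to 1.0 (fully open).
Only numpy, scipy, OpenCV 4.12 (cv2) and the standard library are available. Lean on these libraries where they do the work, as an engineer would, in place of code of your own. Each camera call takes 0.05 s, during which the arm holds its last target. There are 200 camera calls.

## Working session

There is one attempt and no reset: what is moved stays moved. The work goes in short steps, Python scripts to look and compute and a shell command to move; the robot and the scene stay as the last step left them, time stands still between calls to the robot, and variables do not carry over. Pictures are saved under pics/ and viewed, about 8 in all and at most 12, crops included, and the job is handed in when it is done.

```bash
ls; mkdir -p pics; cat > h.py <<'E'
import numpy as np, cv2
from rig import ctrl, capture, get_calibration, order, spotter
from scipy.spatial.transform import Rotation as R
def save(img,name): cv2.imwrite('pics/'+name,cv2.cvtColor(img,cv2.COLOR_RGB2BGR))
E
python3 - <<'E'
from h import *
for c in('side','top'):
    print(c,get_calibration(c)); im=capture(c); save(im,c+'0.png')
    for t in('disc','stage','bottle','dish','flask','rail','search'):
        print(t,[(np.round(d['position'],1),round(d['confidence'],2)) for d in spotter.spot_point(c,t)[:2]])
print(ctrl.sense())
E
```

```text
pics
side {'fx': 473.26571695598193, 'fy': 473.26571695598193, 'cx': 315.77088167557355, 'cy': 201.7999474153151, 'position': array([0.28615131, 0.81464611, 0.73233783]), 'attitude': array([-128.35747617,   -0.37111702, -158.04090157])}
disc [(array([334. , 221.3]), 0.59)]
stage [(array([339.1, 220.8]), 0.55)]
bottle [(array([292.7, 307.3]), 0.62)]
dish [(array([344.6, 158.3]), 0.68)]
flask [(array([337.9, 221.6]), 0.59), (array([265.4, 224.1]), 0.57)]
rail [(array([321.9, 200.5]), 0.7)]
search [(array([340.9, 191.3]), 0.72)]
top {'fx': 446.4439848300702, 'fy': 446.4439848300702, 'cx': 320.0356692616821, 'cy': 202.92501770141362, 'position': array([0.40572285, 0.01950245, 0.94917134]), 'attitude': array([-167.02824723,    0.25043257,  -91.4150648 ])}
disc [(array([296.4, 242.9]), 0.64)]
stage [(array([449.6, 204.1]), 0.7), (array([329.6, 238.5]), 0.6)]
bottle [(array([194.3, 243.2]), 0.61)]
dish [(array([447.2, 202.4]), 0.92)]
flask [(array([291.9, 167.2]), 0.96), (array([296.4, 243.5]), 0.22)]
rail [(array([326. , 211.5]), 0.59)]
search [(array([354.5, 223.4]), 0.82)]
{'t': 0.8, 'joint_pos': array([-7.11668952e+01,  2.05549783e+01,  8.65388559e+01,  1.04296154e-03,
        7.29085372e+01, -6.59686237e+00]), 'qd': array([ 0.03867603,  0.03143169, -0.05442516,  0.02549644,  0.02218257,
        0.02224222]), 'tau': array([ 5.72556769e-05, -5.27526677e+01, -2.79039448e+01, -2.36947126e-04,
        1.15487423e-03,  2.92985135e-05]), 'tcp_pos': array([ 0.25761737, -0.54185864,  0.23129994]), 'eef_rot': array([-1.79997759e+02, -1.26272884e-03,  2.54296606e+01]), 'wrist_force': array([-0.85349167, -0.22937077,  0.01106762]), 'torque': array([-0.02377823, -0.02854864,  0.05018699]), 'width': 0.9971428529669646}
```

View pics/side0.png

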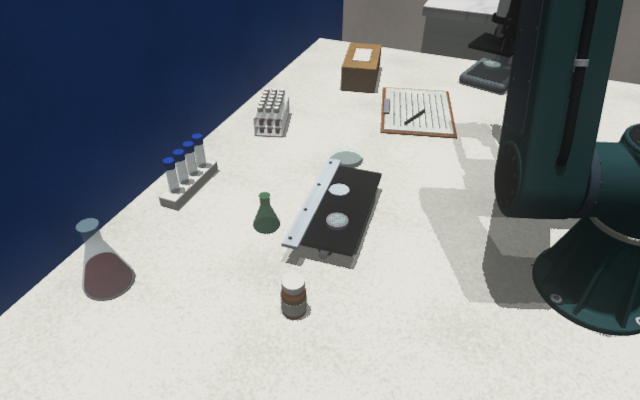

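View pics/top0.png

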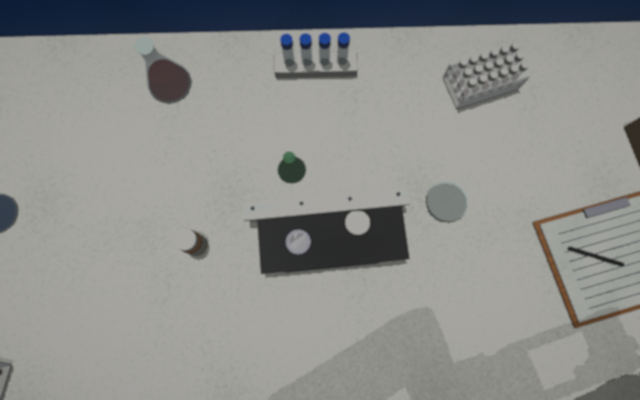

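The top view shows the disc at about (298,242), the bright pocket at (357,222), and the rail running from (248,214) to (408,202). The side view shows the disc at (337,220) and the pocket at (339,190). Next I triangulate these.

```bash
cat >> h.py <<'E'
def rays(c,px):
    k=get_calibration(c); Rm=R.from_euler('xyz',k['attitude'],degrees=True).as_matrix()
    px=np.atleast_2d(px).astype(float)
    d=np.c_[(px[:,0]-k['cx'])/k['fx'],(px[:,1]-k['cy'])/k['fy'],np.ones(len(px))]@Rm.T
    return np.array(k['position']),d
def onz(c,px,z):
    p,d=rays(c,px); return p+d*((z-p[2])/d[:,2])[:,None]
def tri(pa,pb):
    (p,d),(q,e)=rays('top',pa),rays('side',pb)
    s=np.linalg.lstsq(np.c_[d[0],-e[0]],q-p,rcond=None)[0]
    a,b=p+s[0]*d[0],q+s[1]*e[0]; return (a+b)/2,np.linalg.norm(a-b)
def blobs(c,img=None):
    "bright round blobs inside the dark plate: centre from ellipse fit"
    im=capture(c) if img is None else img
    g=cv2.cvtColor(im,cv2.COLOR_RGB2GRAY); x0,x1,y0,y1=(255,415,195,280) if c=='top' else (285,390,155,270)
    dark=np.zeros_like(g); dark[y0:y1,x0:x1]=(g[y0:y1,x0:x1]<75)*255
    n,l,s,_=cv2.connectedComponentsWithStats(dark); i=1+np.argmax(s[1:,4]); m=(l==i).astype(np.uint8)
    cs,h=cv2.findContours(m,cv2.RETR_CCOMP,cv2.CHAIN_APPROX_NONE)
    holes=[cv2.fitEllipse(q) for q,hh in zip(cs,h[0]) if hh[3]>=0 and cv2.contourArea(q)>80]
    outer=max(cs,key=cv2.contourArea)
    return holes,outer
E
python3 - <<'E'
from h import *
for c in('top','side'):
    ho,ou=blobs(c)
    print(c,[np.round(np.r_[e[0],e[1],e[2]],1) for e in ho])
    q=cv2.approxPolyDP(cv2.convexHull(ou),5,True)[:,0]; print('corners',q.tolist(),np.round(onz(c,q,.05),4).tolist())
    for e in ho: print(np.round(onz(c,e[0],.05),4),np.round(onz(c,e[0],.06),4))
    for t in('disc',):
        for d in spotter.masks_of(c,t)[:2]: print(t,d['position'],d['confidence'],d['region'].sum())
sc=[(252,208),(301,203),(350,198),(398,194)]
print(onz('top',sc,.058).round(4))
for a,b in (((354.5,223.4),(340.9,191.3)),((326,211.5),(321.9,200.5))): print(tri(a,b))
for c in('top','side'):
  im=cv2.imread('pics/%s0.png'%c); x,y,w,h=(235,185,190,95) if c=='top' else (270,145,130,125)
  cv2.imwrite(f'pics/{c}c.png',cv2.resize(im[y:y+h,x:x+w],None,fx=4,fy=4,interpolation=cv2.INTER_CUBIC))
E
```

```text
top [array([297.6, 241.4,  26.8,  27.1,  68. ])]
corners [[402, 206], [407, 258], [262, 272], [257, 220]] [[0.602, -0.1505, 0.05], [0.4949, -0.1535, 0.05], [0.4744, 0.1377, 0.05], [0.5803, 0.1484, 0.05]]
[[0.5341 0.0658 0.05  ]] [[0.5326 0.0652 0.06  ]]
disc [298.8, 239.9] 0.59 515
side [array([336.9, 219.7,  17.1,  24.2,  91.3])]
corners [[380, 174], [355, 253], [327, 255], [300, 244], [339, 166]] [[0.4973, -0.1527, 0.05], [0.4672, 0.1392, 0.05], [0.5181, 0.1664, 0.05], [0.5818, 0.1575, 0.05], [0.6047, -0.147, 0.05]]
[[0.5372 0.0548 0.05  ]] [[0.5336 0.066  0.06  ]]
disc [335.5, 218.9] 0.83 315
[[ 0.604   0.1576  0.058 ]
 [ 0.6119  0.0573  0.058 ]
 [ 0.6198 -0.0434  0.058 ]
 [ 0.6257 -0.1424  0.058 ]]
(array([ 0.56715286, -0.05161838,  0.04647973]), np.float64(0.0032229414080085336))
(array([0.59295699, 0.00634506, 0.05256332]), np.float64(0.001938098976396537))
```

View pics/topc.png

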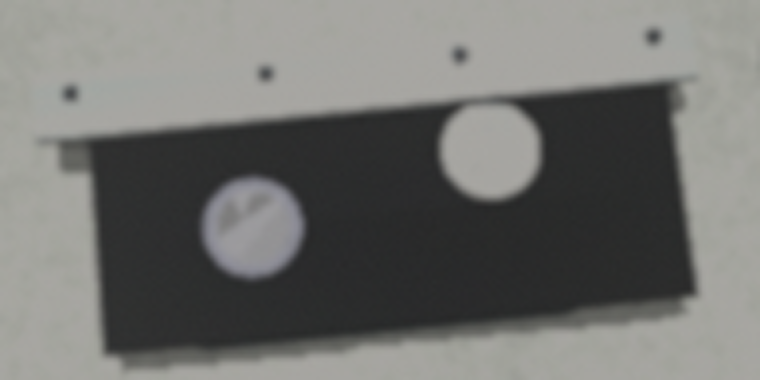

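View pics/sidec.png

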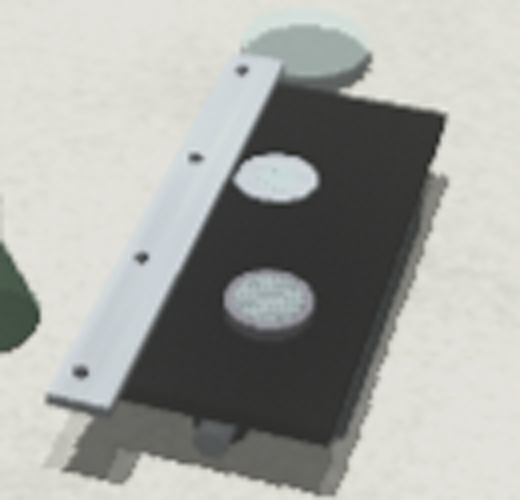

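Both crops agree: the disc is clear of the rail by about 30 mm, and the pocket touches the rail line at about (357.5,222.5) in the top view and (339.3,189.5) in the side view. My plan is to push with the closed fingers, first square to the rail and then along it.

```bash
cat >> h.py <<'E'
YAW=4.1; c_,s_=np.cos(np.radians(YAW)),np.sin(np.radians(YAW)); EX=np.array([c_,s_]); EY=np.array([-s_,c_])
# rail front face line (z=.058) -> stage x=45
_r=onz('top',[(245,219.5),(408.7,204.0)],.057)[:,:2]
RX=(_r@EX).mean()           # world coord along EX of rail face
O=(RX-.045)*EX+EY*( (np.array([.5945,.0]))@EY )
def st(p): p=np.asarray(p)[...,:2]; return np.stack([(p-O)@EX,(p-O)@EY],-1)
def wd(x,y): return O+x*EX+y*EY
def plan(x,y,z,yaw):
    "offset units and turn units from the present pose to stage x,y, world z, world yaw"
    s=ctrl.sense(); Rt=R.from_euler('xyz',s['eef_rot'],degrees=True)
    d=Rt.inv().apply(np.r_[wd(x,y),z]-s['tcp_pos'])/.4
    dr=(Rt.inv()*R.from_euler('xyz',[180,0,yaw],degrees=True)).as_rotvec()/2/np.pi
    print('off',d.round(4),'dr',dr.round(4),'tcp st',st(s['tcp_pos']).round(4),s['tcp_pos'][2].round(4))
E
python3 - <<'E'
from h import *
print('rail pts',_r:=onz('top',[(245,219.5),(408.7,204.0)],.057),'yaw',np.degrees(np.arctan2(_r[0,0]-_r[1,0],_r[0,1]-_r[1,1])),'O',O)
for n,a,b in(('disc',(297.6,241.4),(336.9,219.7)),('pocket',(357.5,222.5),(339.25,189.5))):
    p,e=tri(a,b); print(n,p.round(4),e.round(4),'st',st(p).round(4), [st(onz(c,q,.06 if n=='disc' else .049)).round(4) for c,q in(('top',a),('side',b))])
for n,px in(('bottle',(194.3,243.2)),('dish',(447.2,202.4)),('flask',(291.9,167.2))): print(n,st(onz('top',px,0)).round(3))
plan(-.068,.066,.15,YAW)
E
```

```text
rail pts [[ 0.58059278  0.17182003  0.057     ]
 [ 0.60434433 -0.16312603  0.057     ]] yaw -4.056144204627843 O [ 0.54790411 -0.00334004]
disc [0.5332 0.0654 0.0595] 0.001 st [-0.0098  0.0696] [array([[-0.0103,  0.0695]]), array([[-0.0094,  0.0701]])]
pocket [ 0.5712 -0.0575  0.046 ] 0.0012 st [ 0.0193 -0.0557] [array([[ 0.0182, -0.0555]]), array([[ 0.019 , -0.0518]])]
bottle [[0.016 0.292]]
dish [[ 0.052 -0.26 ]]
flask [[0.165 0.07 ]]
off [ 1.1352 -1.1198  0.2033] dr [-0.      0.      0.0592] tcp st [-0.3281 -0.5164] 0.2313
```

```bash
python3 -m creep '{"offset":[[0.07,-0.07,0],[0.14,-0.14,0],[0.21,-0.21,0],[0.28,-0.28,0],[0.35,-0.35,0],[0.42,-0.42,0],[0.49,-0.49,0],[0.56,-0.56,0],[0.56,-0.56,0]],"dr":[[0,0,0.01],[0,0,0.02],[0,0,0.03],[0,0,0.04],[0,0,0.05],[0,0,0.059],[0,0,0.059],[0,0,0.059],[0,0,0.059]],"gripper":[-1,-1,-1,-1,-1,-1,-1,-1,-1]}'
python3 - <<'E'
from h import *
plan(-.068,.0698,.12,YAW)
E
```

```text
t: 2.12
tcp_pos: [0.3639, -0.2411, 0.2314]
eef_rot: [-179.9, 0.0, 4.4]
wrist_force: [-0.1, -1.4, -0.0]
width: 0.007
off [ 0.3348 -0.7326  0.279 ] dr [-0.0001  0.      0.0008] tcp st [-0.2005 -0.224 ] 0.2314
```

```bash
python3 -m creep '{"offset":[[0.03,-0.08,0],[0.06,-0.16,0],[0.09,-0.24,0],[0.12,-0.32,0],[0.15,-0.4,0],[0.2,-0.48,0.05],[0.24,-0.56,0.1],[0.28,-0.64,0.17],[0.31,-0.7,0.23],[0.335,-0.732,0.279],[0.335,-0.732,0.279],[0.335,-0.732,0.279]],"dr":[[0,0,0.001],[0,0,0.001],[0,0,0.001],[0,0,0.001],[0,0,0.001],[0,0,0.001],[0,0,0.001],[0,0,0.001],[0,0,0.001],[0,0,0.001],[0,0,0.001],[0,0,0.001]],"gripper":[-1,-1,-1,-1,-1,-1,-1,-1,-1,-1,-1,-1]}'
python3 - <<'E'
from h import *
plan(-.068,.0698,.055,YAW)
save(capture('side')[120:290,240:470],'s1.png')
im=cv2.imread('pics/s1.png'); cv2.imwrite('pics/s1.png',cv2.resize(im,None,fx=3,fy=3))
E
```

```text
t: 3.62
tcp_pos: [0.4763, 0.0575, 0.1202]
eef_rot: [180.0, -0.0, 3.8]
wrist_force: [0.2, 0.2, 0.2]
width: 0.003
off [-0.0024 -0.01    0.1629] dr [ 0.0001 -0.     -0.0008] tcp st [-0.0671  0.0658] 0.1202
```

View pics/s1.png

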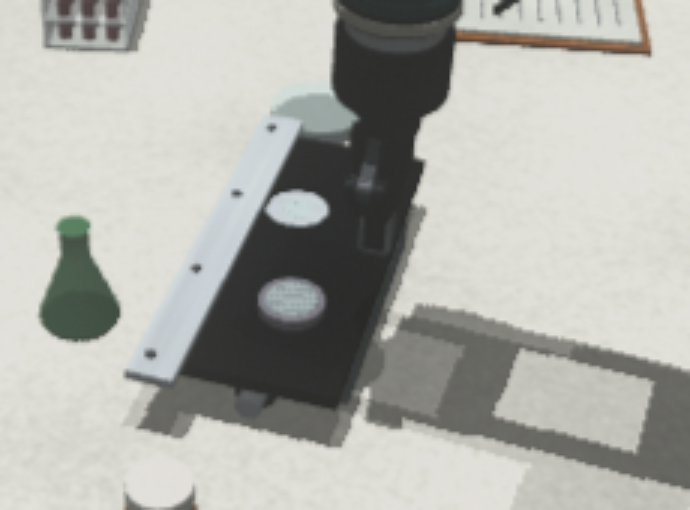

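The shut fingertips hang above the plate on the disc's -x side, at about crop pixel (375,250), and the disc is untouched. Now I descend.

```bash
python3 -m creep '{"offset":[[0,-0.01,0.03],[0,-0.01,0.06],[0,-0.01,0.09],[0,-0.01,0.12],[0,-0.01,0.14],[0,-0.01,0.152],[0,-0.01,0.162],[0,-0.01,0.162],[0,-0.01,0.162]],"dr":[[0,0,0],[0,0,0],[0,0,0],[0,0,0],[0,0,0],[0,0,0],[0,0,0],[0,0,0],[0,0,0]],"gripper":[-1,-1,-1,-1,-1,-1,-1,-1,-1]}'
python3 - <<'E'
from h import *
plan(.020-.025-.011,.0698,.055,YAW)
E
```

```text
t: 4.8
tcp_pos: [0.4759, 0.0625, 0.0551]
eef_rot: [-180.0, -0.0, 3.8]
wrist_force: [-0.4, 0.3, -0.9]
width: -0.001
off [0.1277 0.0019 0.0004] dr [-0.     -0.0001 -0.0008] tcp st [-0.0671  0.0708] 0.0551
```

```bash
python3 -m creep '{"offset":[[0.01,0,0],[0.02,0,0],[0.03,0,0],[0.038,0,0],[0.046,0,0],[0.054,0,0],[0.062,0,0],[0.07,0,0],[0.078,0,0],[0.085,0,0],[0.092,0,0],[0.098,0,0],[0.1,0,0],[0.1,0,0]],"dr":[[0,0,0],[0,0,0],[0,0,0],[0,0,0],[0,0,0],[0,0,0],[0,0,0],[0,0,0],[0,0,0],[0,0,0],[0,0,0],[0,0,0],[0,0,0],[0,0,0]],"gripper":[-1,-1,-1,-1,-1,-1,-1,-1,-1,-1,-1,-1,-1,-1]}'
cat >> h.py <<'E'
def disc(z=.06):
    for c in('top','side'):
        capture(c); 
        for d in spotter.masks_of(c,'disc')[:1]:
            m=d['region'].astype(np.uint8); q=max(cv2.findContours(m,0,1)[0],key=cv2.contourArea)
            e=cv2.fitEllipse(cv2.convexHull(q)); print(c,round(d['confidence'],2),'ell st',st(onz(c,e[0],z)).round(4),np.round(e[0]+e[1],1),'area',m.sum())
        for d in spotter.spot_point(c,'disc')[:1]: print('  pt st',st(onz(c,d['position'],z-.01)).round(4))
E
python3 - <<'E'
from h import *
plan(.020-.025-.011,.0698,.055,YAW)
disc()
im=capture('side')[150:265,270:400]; save(cv2.resize(im,None,fx=5,fy=5),'s2.png')
E
```

```text
t: 6.55
tcp_pos: [0.5158, 0.0651, 0.0549]
eef_rot: [-180.0, -0.0, 3.8]
wrist_force: [-0.3, 0.0, 0.2]
width: -0.004
off [ 0.0278  0.0018 -0.0002] dr [-0.     -0.     -0.0008] tcp st [-0.0271  0.0706] 0.0549
top 0.21 ell st [[0.0103 0.2827]] [190.9 241.5  25.2  34.3] area 681
  pt st [[0.0478 0.0066]]
side 0.87 ell st [[0.0095 0.0757]] [327.9 219.5  17.5  21.5] area 296
  pt st [[0.0127 0.0611]]
```

View pics/s2.png

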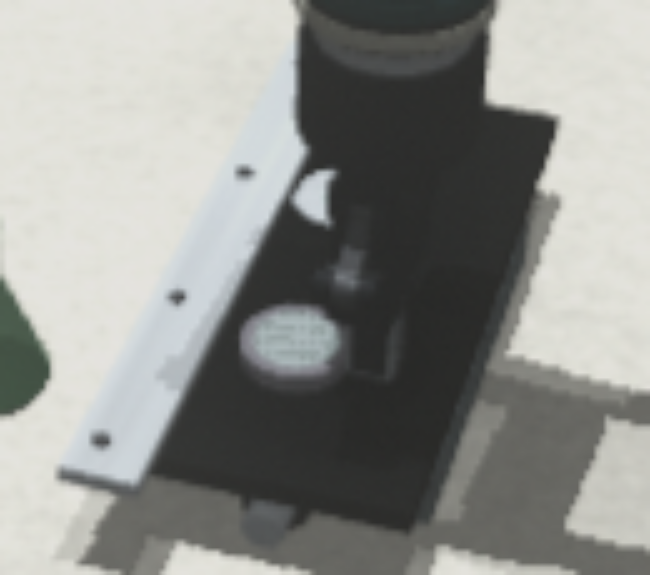

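The disc is pushed to stage x of about 9.5 mm, with its edge close to the rail and the finger behind it. I continue in small steps.

```bash
python3 -m creep '{"offset":[[0.004,0.002,0],[0.009,0.002,0],[0.014,0.002,0],[0.018,0.002,0],[0.02,0.002,0],[0.022,0.002,0],[0.022,0.002,0],[0.022,0.002,0]],"dr":[[0,0,0],[0,0,0],[0,0,0],[0,0,0],[0,0,0],[0,0,0],[0,0,0],[0,0,0]],"gripper":[-1,-1,-1,-1,-1,-1,-1,-1]}'
python3 - <<'E'
from h import *
disc(); print(st(ctrl.sense()['tcp_pos']))
E
```

```text
t: 7.9
tcp_pos: [0.5246, 0.0649, 0.0549]
eef_rot: [-180.0, -0.0, 3.8]
wrist_force: [-0.4, -0.2, -0.6]
width: -0.002
side 0.87 ell st [[0.0184 0.0732]] [324.3 218.   17.6  20.9] area 294
  pt st [[0.014  0.0752]]
[-0.01841182  0.06972556]
```

```bash
D='"dr":[[0,0,0],[0,0,0]],"gripper":[-1,-1]'
python3 -m creep '{"offset":[[0.0015,0,0],[0.0015,0,0]],"dr":[[0,0,0],[0,0,0]],"gripper":[-1,-1]}' | grep -E 'tcp|force'
python3 -m creep '{"offset":[[0.0015,0,0],[0.0015,0,0]],"dr":[[0,0,0],[0,0,0]],"gripper":[-1,-1]}' | grep -E 'tcp|force'
```

```text
tcp_pos: [0.525, 0.0649, 0.0549]
wrist_force: [-0.4, 0.1, 0.5]
tcp_pos: [0.5257, 0.065, 0.0549]
wrist_force: [-1.0, 0.1, 0.3]
```

```bash
python3 -m creep '{"offset":[[0.001,0,0],[0.0015,0,0],[0.0015,0,0]],"dr":[[0,0,0],[0,0,0],[0,0,0]],"gripper":[-1,-1,-1]}' | grep -E 'tcp|force'
python3 - <<'E'
from h import *
disc(); print(st(ctrl.sense()['tcp_pos']),ctrl.sense()['wrist_force'])
E
```

```text
tcp_pos: [0.5263, 0.065, 0.0549]
wrist_force: [-0.9, -1.0, 0.6]
side 0.87 ell st [[0.0193 0.0735]] [323.9 218.   17.5  22.7] area 309
  pt st [[0.0159 0.0765]]
[-0.01663353  0.0697237 ] [-0.31948139 -0.3950711   0.66617237]
```

```bash
python3 -m creep '{"offset":[[0.001,0,0],[0.001,0,0],[0.001,0,0]],"dr":[[0,0,0],[0,0,0],[0,0,0]],"gripper":[-1,-1,-1]}' | grep -E 'tcp|force'
python3 -m creep '{"offset":[[0.001,0,0],[0.001,0,0],[0.001,0,0]],"dr":[[0,0,0],[0,0,0],[0,0,0]],"gripper":[-1,-1,-1]}' | grep -E 'tcp|force'
python3 - <<'E'
from h import *
im=capture('side')[150:265,270:400]; save(cv2.resize(im,None,fx=5,fy=5),'s3.png')
E
```

```text
tcp_pos: [0.5266, 0.0651, 0.0549]
wrist_force: [-0.4, -0.1, -0.2]
tcp_pos: [0.5272, 0.0651, 0.055]
wrist_force: [-1.1, 0.4, -0.7]
```

View pics/s3.png

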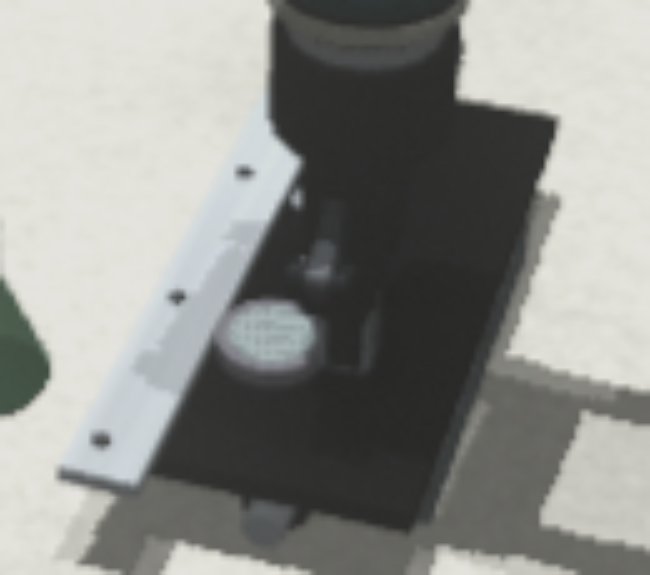

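The disc's edge looks to be at the rail in the picture. A few half-millimetre nudges should show the contact in the force.

```bash
for i in 1 2 3; do python3 -m creep '{"offset":[[0.001,0,0],[0.001,0,0],[0.001,0,0]],"dr":[[0,0,0],[0,0,0],[0,0,0]],"gripper":[-1,-1,-1]}' | grep -E 'tcp|force'; done
```

```text
tcp_pos: [0.5275, 0.0651, 0.0549]
wrist_force: [-0.6, -0.8, -0.4]
tcp_pos: [0.5276, 0.0651, 0.0549]
wrist_force: [-1.6, 0.2, 0.3]
tcp_pos: [0.5277, 0.0652, 0.0548]
wrist_force: [-3.8, -0.4, 1.5]
```

```bash
python3 -m creep '{"offset":[[-0.01,0,0],[-0.03,0,0],[-0.05,0,-0.02],[-0.06,0,-0.07],[-0.06,0,-0.13],[-0.06,0,-0.17],[-0.06,0,-0.17],[-0.06,0,-0.17]],"dr":[[0,0,0],[0,0,0],[0,0,0],[0,0,0],[0,0,0],[0,0,0],[0,0,0],[0,0,0]],"gripper":[-1,-1,-1,-1,-1,-1,-1,-1]}'
python3 - <<'E'
from h import *
disc(); print(ctrl.sense()['joint_pos'].round(1))
plan(.018,.13,.12,YAW+90); plan(.018,.13,.12,YAW-90)
E
```

```text
t: 12.3
tcp_pos: [0.5038, 0.0635, 0.1227]
eef_rot: [-180.0, 0.0, 3.8]
wrist_force: [0.4, -0.4, 0.1]
width: -0.002
side 0.72 ell st [[0.0205 0.0736]] [323.4 217.9  18.   23.2] area 327
  pt st [[0.0176 0.0703]]
[ -0.6  20.7 104.8   0.   54.6  85.6]
off [ 0.1419 -0.1511  0.0059] dr [-2.000e-04  1.000e-04 -2.508e-01] tcp st [-0.039   0.0699] 0.1224
off [ 0.1419 -0.1511  0.0059] dr [1.000e-04 2.000e-04 2.492e-01] tcp st [-0.039   0.0699] 0.1224
```

```bash
python3 -m creep '{"offset":[[0.0,-0.02,0],[0.01,-0.05,0],[0.02,-0.08,0],[0.04,-0.11,0],[0.06,-0.13,0],[0.08,-0.15,0],[0.1,-0.151,0],[0.12,-0.151,0],[0.142,-0.151,0],[0.142,-0.151,0],[0.142,-0.151,0],[0.142,-0.151,0]],"dr":[[0,0,-0.025],[0,0,-0.05],[0,0,-0.075],[0,0,-0.1],[0,0,-0.125],[0,0,-0.15],[0,0,-0.175],[0,0,-0.2],[0,0,-0.225],[0,0,-0.25],[0,0,-0.26],[0,0,-0.26]],"gripper":[-1,-1,-1,-1,-1,-1,-1,-1,-1,-1,-1,-1]}'
python3 - <<'E'
from h import *
disc();plan(.018,.13,.055,YAW+93.5)
E
```

```text
t: 14.1
tcp_pos: [0.5568, 0.1276, 0.1225]
eef_rot: [-180.0, -0.0, 97.4]
wrist_force: [-0.3, -0.1, -0.9]
width: -0.003
top 0.74 ell st [[0.0205 0.0672]] [297.4 226.2  23.2  24. ] area 450
  pt st [[0.0204 0.0713]]
side 0.61 ell st [[0.0197 0.0743]] [323.6 218.2  17.1  23.8] area 308
off [ 1.000e-04 -9.000e-04  1.698e-01] dr [-0.     -0.     -0.0006] tcp st [0.0184 0.13  ] 0.1229
```

```bash
python3 -m creep '{"offset":[[0,0,0.03],[0,0,0.06],[0,0,0.09],[0,0,0.12],[0,0,0.145],[0,0,0.16],[0,0,0.169],[0,0,0.169]],"dr":[[0,0,0],[0,0,0],[0,0,0],[0,0,0],[0,0,0],[0,0,0],[0,0,0],[0,0,0]],"gripper":[-1,-1,-1,-1,-1,-1,-1,-1]}'
python3 - <<'E'
from h import *
plan(.018,.130-.08,.055,YAW+93.5)
plan(.018,-.0555+.0366+.008,.055,YAW+93.5)
E
```

```text
t: 15.4
tcp_pos: [0.557, 0.1276, 0.0553]
eef_rot: [-180.0, -0.0, 97.4]
wrist_force: [-0.3, 0.2, -0.0]
width: -0.001
off [-0.1996 -0.0126  0.0006] dr [-0.     -0.     -0.0005] tcp st [0.0184 0.13  ] 0.0553
off [-0.3516 -0.0215  0.0006] dr [-0.     -0.     -0.0005] tcp st [0.0184 0.13  ] 0.0553
```

```bash
python3 -m creep '{"offset":[[-0.008,-0.0005,0],[-0.016,-0.001,0],[-0.024,-0.0015,0],[-0.032,-0.002,0],[-0.04,-0.0025,0],[-0.048,-0.003,0],[-0.056,-0.0035,0],[-0.064,-0.004,0],[-0.072,-0.0045,0],[-0.08,-0.005,0],[-0.088,-0.0055,0],[-0.096,-0.006,0],[-0.104,-0.0065,0],[-0.112,-0.007,0],[-0.12,-0.0075,0],[-0.128,-0.008,0],[-0.136,-0.0085,0],[-0.144,-0.009,0],[-0.15,-0.0095,0],[-0.15,-0.0095,0]],"dr":[[0,0,0],[0,0,0],[0,0,0],[0,0,0],[0,0,0],[0,0,0],[0,0,0],[0,0,0],[0,0,0],[0,0,0],[0,0,0],[0,0,0],[0,0,0],[0,0,0],[0,0,0],[0,0,0],[0,0,0],[0,0,0],[0,0,0],[0,0,0]],"gripper":[-1,-1,-1,-1,-1,-1,-1,-1,-1,-1,-1,-1,-1,-1,-1,-1,-1,-1,-1,-1]}'
python3 - <<'E'
from h import *
disc();plan(.018,-.0555+.0366+.008,.055,YAW+93.5)
im=capture('side')[150:265,270:400]; save(cv2.resize(im,None,fx=5,fy=5),'s4.png')
E
```

```text
t: 17.9
tcp_pos: [0.561, 0.0674, 0.0553]
eef_rot: [180.0, 0.0, 97.4]
wrist_force: [0.1, -0.6, -0.0]
width: -0.002
top 0.52 ell st [[0.0099 0.0398]] [311.4 230.1   9.1  15.8] area 94
  pt st [[0.0174 0.039 ]]
  pt st [[0.0303 0.034 ]]
off [-0.2017 -0.012   0.0009] dr [ 0.     -0.     -0.0005] tcp st [0.0181 0.0699] 0.0554
```

View pics/s4.png

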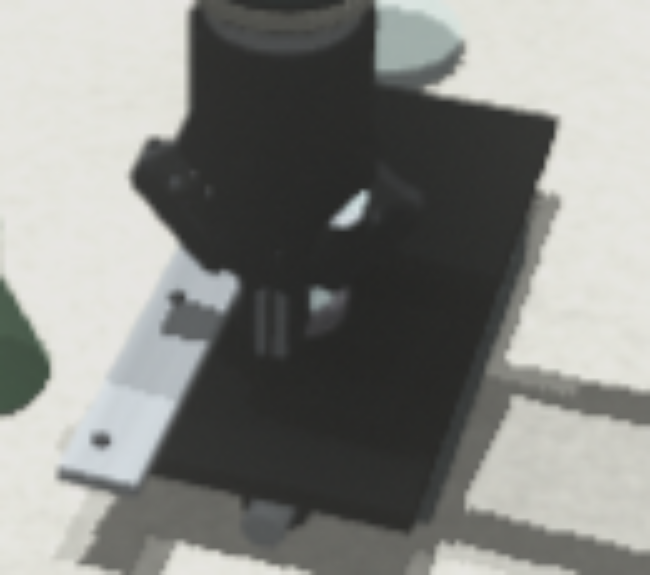

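The fingers push with the disc just ahead of them; its -x edge shows at about pixel (340,209). I check that against the expected pose.

```bash
python3 - <<'E'
from h import *
print(st(onz('side',[(340,208),(340,210)],.06)).round(4))
E
python3 -m creep '{"offset":[[-0.008,-0.0005,0],[-0.016,-0.001,0],[-0.024,-0.0015,0],[-0.032,-0.002,0],[-0.04,-0.0025,0],[-0.048,-0.003,0],[-0.056,-0.0035,0],[-0.064,-0.004,0],[-0.072,-0.0045,0],[-0.08,-0.005,0],[-0.088,-0.0055,0],[-0.096,-0.006,0],[-0.1,-0.006,0],[-0.1,-0.006,0]],"dr":[[0,0,0],[0,0,0],[0,0,0],[0,0,0],[0,0,0],[0,0,0],[0,0,0],[0,0,0],[0,0,0],[0,0,0],[0,0,0],[0,0,0],[0,0,0],[0,0,0]],"gripper":[-1,-1,-1,-1,-1,-1,-1,-1,-1,-1,-1,-1,-1,-1]}'
python3 - <<'E'
from h import *
disc();plan(.018,-.0555+.0366+.008,.055,YAW+93.5)
E
```

```text
[[-0.0049  0.0289]
 [-0.0068  0.0357]]
t: 20.0
tcp_pos: [0.5638, 0.0275, 0.0553]
eef_rot: [180.0, 0.0, 97.4]
wrist_force: [-0.8, 0.0, -0.1]
width: 0.002
top 0.74 ell st [[ 0.0167 -0.0095]] [335.4 224.4  18.4  23.2] area 234
  pt st [[ 0.0237 -0.0052]]
  pt st [[ 0.0216 -0.0093]]
off [-0.1015 -0.006   0.0008] dr [ 0.     -0.     -0.0005] tcp st [0.0181 0.0298] 0.0553
```

```bash
python3 -m creep '{"offset":[[-0.006,-0.0004,0],[-0.012,-0.0007,0],[-0.018,-0.001,0],[-0.024,-0.0015,0],[-0.03,-0.002,0],[-0.036,-0.002,0],[-0.042,-0.0025,0],[-0.048,-0.003,0],[-0.054,-0.003,0],[-0.06,-0.0035,0],[-0.066,-0.004,0],[-0.072,-0.0045,0],[-0.078,-0.005,0],[-0.083,-0.005,0],[-0.088,-0.0055,0],[-0.092,-0.0055,0],[-0.095,-0.006,0],[-0.095,-0.006,0]],"dr":[[0,0,0],[0,0,0],[0,0,0],[0,0,0],[0,0,0],[0,0,0],[0,0,0],[0,0,0],[0,0,0],[0,0,0],[0,0,0],[0,0,0],[0,0,0],[0,0,0],[0,0,0],[0,0,0],[0,0,0],[0,0,0]],"gripper":[-1,-1,-1,-1,-1,-1,-1,-1,-1,-1,-1,-1,-1,-1,-1,-1,-1,-1]}'
python3 - <<'E'
from h import *
disc();plan(.018,-.0555+.0366,.055,YAW+93.5)
im=capture('top')[185:265,290:400]; save(cv2.resize(im,None,fx=6,fy=6),'s5.png')
E
```

```text
t: 22.55
tcp_pos: [0.5663, -0.0105, 0.0553]
eef_rot: [180.0, 0.0, 97.4]
wrist_force: [-0.5, 0.0, 0.3]
width: -0.006
top 0.63 ell st [[ 0.0105 -0.0513]] [356.3 225.4  10.6  20.6] area 141
  pt st [[ 0.0149 -0.0464]]
side 0.39 ell st [[ 0.0054 -0.0373]] [343.3 190.4   7.5   9.2] area 58
  pt st [[ 0.0226 -0.0325]]
off [-0.0263 -0.0012  0.0008] dr [ 0.      0.     -0.0005] tcp st [ 0.0179 -0.0084] 0.0553
```

View pics/s5.png

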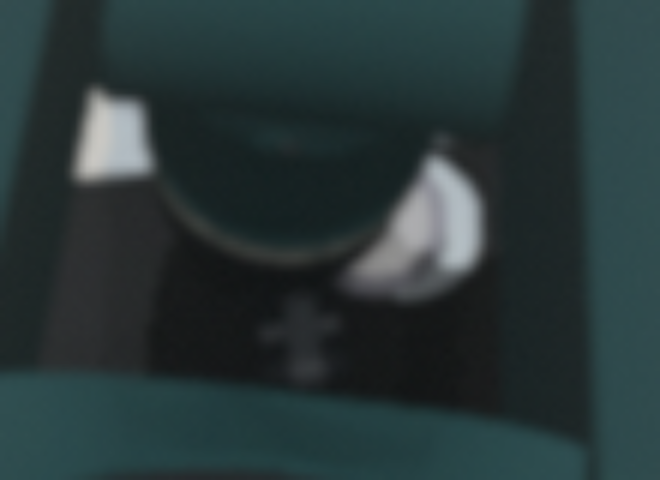

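The disc's leading edge, at about crop (445,220), is about 12 mm short of the pocket's far edge at (484,220). That matches the plan of roughly 10.5 mm to go.

```bash
python3 -m creep '{"offset":[[-0.003,0,0],[-0.006,0,0],[-0.009,-0.0005,0],[-0.012,-0.0005,0],[-0.015,-0.0005,0],[-0.018,-0.001,0],[-0.02,-0.001,0],[-0.02,-0.001,0]],"dr":[[0,0,0],[0,0,0],[0,0,0],[0,0,0],[0,0,0],[0,0,0],[0,0,0],[0,0,0]],"gripper":[-1,-1,-1,-1,-1,-1,-1,-1]}'
python3 -m creep '{"offset":[[-0.001,0,0],[-0.002,0,0],[-0.002,0,0]],"dr":[[0,0,0],[0,0,0],[0,0,0]],"gripper":[-1,-1,-1]}' | grep -E 'tcp|force'
python3 -m creep '{"offset":[[-0.001,0,0],[-0.002,0,0],[-0.002,0,0]],"dr":[[0,0,0],[0,0,0],[0,0,0]],"gripper":[-1,-1,-1]}' | grep -E 'tcp|force'
python3 - <<'E'
from h import *
plan(.018,-.0555+.0366,.055,YAW+93.5)
im=capture('top')[185:265,290:400]; im2=capture('side')[150:230,290:400]; save(cv2.resize(np.hstack([im,im2]),None,fx=3.6,fy=3.6,interpolation=2),'s6.png')
E
```

```text
t: 23.9
tcp_pos: [0.567, -0.0185, 0.0553]
eef_rot: [180.0, 0.0, 97.4]
wrist_force: [0.2, 0.2, 0.1]
width: 0.002
tcp_pos: [0.567, -0.0192, 0.0553]
wrist_force: [0.1, 0.8, 0.0]
tcp_pos: [0.5671, -0.02, 0.0553]
wrist_force: [-0.3, 0.1, 0.6]
off [-0.0024  0.0001  0.0007] dr [-0.     -0.     -0.0005] tcp st [ 0.0179 -0.0179] 0.0553
```

View pics/s6.png

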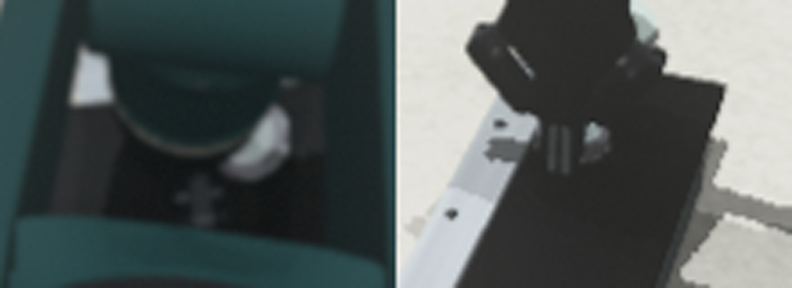

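The disc now almost fills the pocket, with only a thin gap left at the far edge. I finish with fine nudges, watching the force.

```bash
for i in 1 2 3 ; do python3 -m creep '{"offset":[[-0.001,0,0],[-0.0015,0,0],[-0.0015,0,0]],"dr":[[0,0,0],[0,0,0],[0,0,0]],"gripper":[-1,-1,-1]}' | grep -E 'tcp|force'; done
```

```text
tcp_pos: [0.5672, -0.0205, 0.0553]
wrist_force: [0.0, -0.1, -0.0]
tcp_pos: [0.5672, -0.0211, 0.0553]
wrist_force: [-0.3, -0.4, 0.1]
tcp_pos: [0.5675, -0.0218, 0.0554]
wrist_force: [-0.3, 0.3, -0.8]
```

```bash
for i in 1 2 ; do python3 -m creep '{"offset":[[-0.001,0,0],[-0.001,0,0],[-0.001,0,0]],"dr":[[0,0,0],[0,0,0],[0,0,0]],"gripper":[-1,-1,-1]}' | grep -E 'tcp|force'; done
python3 - <<'E'
from h import *
im=capture('top')[185:265,290:400]; im2=capture('side')[165:215,310:380]; save(np.hstack([cv2.resize(im,(400,291),interpolation=2),cv2.resize(im2,(400,291),interpolation=2)]),'s7.png')
E
```

```text
tcp_pos: [0.5674, -0.0221, 0.0553]
wrist_force: [0.0, -0.3, -0.6]
tcp_pos: [0.5674, -0.0225, 0.0553]
wrist_force: [1.0, 1.1, -0.7]
```

View pics/s7.png

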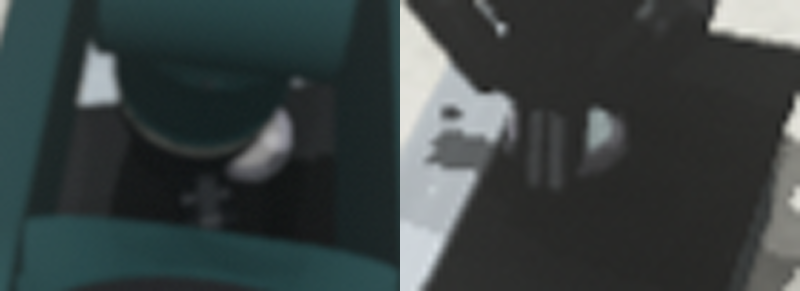

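The view is too tight to judge seating. I back off and look with the arm out of the way, measuring numerically.

```bash
python3 -m creep '{"offset":[[0.01,0,0],[0.03,0,0],[0.05,0,-0.02],[0.05,0,-0.08],[0.05,0,-0.16],[0.05,0,-0.26],[0.05,0,-0.36],[0.0,-0.06,-0.36],[-0.1,-0.12,-0.36],[-0.2,-0.18,-0.36],[-0.3,-0.24,-0.36],[-0.4,-0.3,-0.36],[-0.5,-0.36,-0.36],[-0.6,-0.42,-0.36],[-0.7,-0.45,-0.36],[-0.8,-0.45,-0.36],[-0.8,-0.45,-0.36]],"dr":[[0,0,0],[0,0,0],[0,0,0],[0,0,0],[0,0,0],[0,0,0],[0,0,0],[0,0,0],[0,0,0],[0,0,0],[0,0,0],[0,0,0],[0,0,0],[0,0,0],[0,0,0],[0,0,0],[0,0,0]],"gripper":[-1,-1,-1,-1,-1,-1,-1,-1,-1,-1,-1,-1,-1,-1,-1,-1,-1]}'
python3 - <<'E'
from h import *
disc(.056); disc(.06)
a,b={},{}
ctr={}
for c in('top','side'):
    im=capture(c); 
    x,y,w,h=(330,200,60,45) if c=='top' else (310,170,60,45)
    ctr[c]=cv2.resize(im[y:y+h,x:x+w],(390,292),interpolation=2)
    d=spotter.masks_of(c,'disc')[0]; q=max(cv2.findContours(d['region'].astype(np.uint8),0,1)[0],key=cv2.contourArea); a[c]=cv2.fitEllipse(cv2.convexHull(q))[0]
p,e=tri(a['top'],a['side']); print('tri',p.round(4),e.round(4),st(p).round(4))
save(np.hstack([ctr['top'],ctr['side']]),'s8.png')
E
```

```text
t: 28.85
tcp_pos: [0.431, -0.3658, 0.2]
eef_rot: [179.9, 0.1, 97.3]
wrist_force: [0.7, 0.3, -0.5]
width: -0.003
top 0.91 ell st [[ 0.0211 -0.0555]] [357.6 220.5  23.3  24.2] area 448
  pt st [[ 0.0217 -0.0515]]
side 0.53 ell st [[ 0.0215 -0.0498]] [338.1 187.4  14.9  21.7] area 257
  pt st [[ 0.0155 -0.0563]]
top 0.92 ell st [[ 0.0192 -0.0545]] [357.4 221.1  23.   24.2] area 446
  pt st [[ 0.013  -0.0535]]
side 0.56 ell st [[ 0.0213 -0.0446]] [337.7 187.4  13.2  20.4] area 218
  pt st [[ 0.0223 -0.0463]]
tri [ 0.5737 -0.0572  0.0514] 0.0011 [ 0.0219 -0.0556]
```

View pics/s8.png

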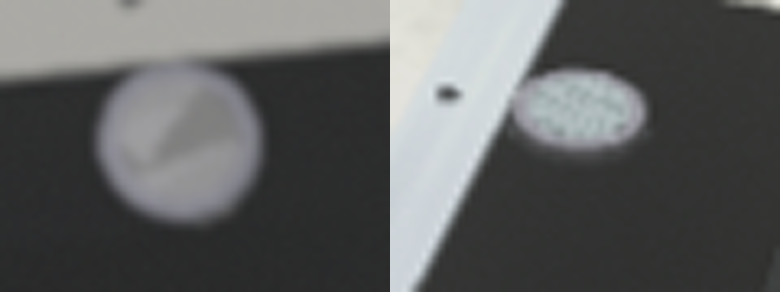

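The disc sits centred on the pocket in both views, its edge against the rail, and its visible wall is thinner than before. I quantify its height with the same circle fit on the starting pictures, where z is known to be 0.060.

```bash
cat > fit.py <<'E'
from h import *
from scipy.optimize import minimize
from scipy.ndimage import map_coordinates as mc, gaussian_filter
def proj(c,P):
    k=get_calibration(c); Rm=R.from_euler('xyz',k['attitude'],degrees=True).as_matrix()
    q=(P-np.array(k['position']))@Rm; return q[:,0]/q[:,2]*k['fx']+k['cx'],q[:,1]/q[:,2]*k['fy']+k['cy']
th=np.radians(np.arange(0,360,4))
def score(p,im,r,sel,cams):
    tx,ty=p[3:] if len(p)>3 else (0,0); s=0
    for c in cams:
        v=[]
        for dr in(-.0018,.0018):
            a,b=(r+dr)*np.cos(th[sel]),(r+dr)*np.sin(th[sel])
            xy=np.array(wd(0,0))+np.outer(p[0]+a,EX)+np.outer(p[1]+b,EY)
            u,w=proj(c,np.c_[xy,p[2]+tx*a+ty*b]); v.append(mc(im[c],[w,u],order=1))
        s+=np.mean(v[0]-v[1])
    return -s
def fit(im,x0,r=.025,rail=False):
    g={c:gaussian_filter(cv2.cvtColor(i,cv2.COLOR_RGB2GRAY).astype(float),.5) for c,i in im.items()}
    sel=(np.cos(th)<.6) if rail else np.ones(len(th),bool)
    f=lambda p:score(np.array(p)/1000,g,r,sel,('top','side'))
    best=min((minimize(f,np.array(x0)+d,method='Nelder-Mead',options=dict(initial_simplex=np.array(x0)+d+np.r_[np.zeros((1,3)),3*np.eye(3)])) for d in([0,0,0],[1,1,3],[-1,-1,-3],[1,-2,2],[-1,2,-2])),key=lambda o:o.fun)
    return best.x.round(2),round(best.fun,1),[round(f([best.x[0],best.x[1],z]),1) for z in(54,56,58,60,62)]
E
python3 - <<'E'
from fit import *
old={c:cv2.cvtColor(cv2.imread(f'pics/{c}0.png'),4) for c in('top','side')}
new={c:capture(c) for c in('top','side')}
print('start disc',fit(old,[-10,70,60])); print('start, rail-side masked',fit(old,[-10,70,60],rail=True))
print('start pocket',fit(old,[20,-55,48],.0262,True)); print('now',fit(new,[20,-55,57],rail=True))
for c in new:
  for t in('bottle','dish','flask'):
    capture(c); d=spotter.spot_point(c,t); print(c,t,[(np.round(q['position'],1),round(q['confidence'],2)) for q in d[:2]])
E
```

```text
start disc (array([-9.43, 69.36, 60.39]), np.float64(-109.2), [np.float64(-78.8), np.float64(-87.4), np.float64(-99.7), np.float64(-108.8), np.float64(-103.8)])Traceback (most recent call last):
  File "<stdin>", line 4, in <module>
  File "fit.py", line 22, in fit
    best=min((minimize(f,np.array(x0)+d,method='Nelder-Mead',options=dict(initial_simplex=np.array(x0)+d+np.r_[np.zeros((1,3)),3*np.eye(3)])) for d in([0,0,0],[1,1,3],[-1,-1,-3],[1,-2,2],[-1,2,-2])),key=lambda o:o.fun)
  File "fit.py", line 22, in <genexpr>
    best=min((minimize(f,np.array(x0)+d,method='Nelder-Mead',options=dict(initial_simplex=np.array(x0)+d+np.r_[np.zeros((1,3)),3*np.eye(3)])) for d in([0,0,0],[1,1,3],[-1,-1,-3],[1,-2,2],[-1,2,-2])),key=lambda o:o.fun)
              ~~~~~~~~^^^^^^^^^^^^^^^^^^^^^^^^^^^^^^^^^^^^^^^^^^^^^^^^^^^^^^^^^^^^^^^^^^^^^^^^^^^^^^^^^^^^^^^^^^^^^^^^^^^^^^^^^^^^^^^^^^^^^^^
    res = _minimize_neldermead(fun, x0, args, callback, bounds=bounds,
                               **options)
    fxr = func(xr)
    fx = function(np.copy(x), *(wrapper_args + args))
  File "fit.py", line 21, in <lambda>
    f=lambda p:score(np.array(p)/1000,g,r,sel,('top','side'))
               ~~~~~^^^^^^^^^^^^^^^^^^^^^^^^^^^^^^^^^^^^^^^^^
  File "fit.py", line 15, in score
    u,w=proj(c,np.c_[xy,p[2]+tx*a+ty*b]); v.append(mc(im[c],[w,u],order=1))
        ~~~~^^^^^^^^^^^^^^^^^^^^^^^^^^^^
  File "fit.py", line 5, in proj
    k=get_calibration(c); Rm=R.from_euler('xyz',k['attitude'],degrees=True).as_matrix()
ValueError: time passes only in moves, steps and waits
```

The fit returns 60.4 mm for the start, where 60 is true, so it works. The error came from calling get_calibration too often, so I cache it.

```bash
sed -i "s/^th=/CAL={c:get_calibration(c) for c in('top','side')}\nth=/; s/k=get_calibration(c); Rm/k=CAL[c]; Rm/" fit.py
python3 - <<'E'
from fit import *
old={c:cv2.cvtColor(cv2.imread(f'pics/{c}0.png'),4) for c in('top','side')}
new={c:capture(c) for c in('top','side')}
print('start, rail-side masked',fit(old,[-10,70,60],rail=True))
print('start pocket',fit(old,[20,-55,48],.0262,True)); print('now',fit(new,[20,-55,57],rail=True))
for c in new:
  for t in('bottle','dish','flask'):
    capture(c); d=spotter.spot_point(c,t); print(c,t,[(np.round(q['position'],1),round(q['confidence'],2)) for q in d[:2]])
E
```

```text
start, rail-side masked (array([-9.13, 69.31, 60.36]), np.float64(-105.4), [np.float64(-74.3), np.float64(-82.5), np.float64(-95.5), np.float64(-105.1), np.float64(-99.6)])
start pocket (array([ 21.59, -55.01,  47.81]), np.float64(-126.2), [np.float64(-78.1), np.float64(-65.4), np.float64(-58.1), np.float64(-53.0), np.float64(-48.4)])
now (array([ 20.89, -54.28,  56.05]), np.float64(-96.2), [np.float64(-88.3), np.float64(-96.2), np.float64(-88.6), np.float64(-74.3), np.float64(-62.8)])
top bottle [(array([193.7, 245.4]), 0.79), (array([329.5, 237.7]), 0.58)]
top dish [(array([447.5, 203.2]), 0.96)]
top flask [(array([292.7, 168.9]), 0.74)]
side bottle []
side dish [(array([342.8, 159.7]), 0.58)]
side flask [(array([264.9, 223.1]), 0.57)]
```

The disc's top is at 56.05 mm, so it is fully seated (56 expected), and it is centred over the pocket. The bystanders have not moved, so I hand in.

```bash
python3 -c "
from rig import order
print(order.close_job())"
```

```text
the job is handed in; nothing more can be done
None
```

The disc is seated in its pocket and let go, and I handed the job in with the arm clear of everything. The hand-in gives no verdict, so this rests on my own checks. I pushed it with the closed fingertips, without gripping it: first square to the rail, where the force rose to about 4 N at contact, then along the rail until it dropped in. No wrist force reading went above about 4 N.

**Seating:** A two-view circle fit puts the disc's top at z = 56.05 mm, against 56 mm for fully down. The same fit read 60.4 mm at the start, where 60 mm was true. The disc's centre is at stage x = 20.9, y = -54.3 mm, within 1 mm of the fitted pocket centre. I did not measure its tilt separately; the level circle fits well in both views.

**Bystanders:** The network's pixel positions for the dish and flask match the start in both views to about 2 px (roughly 4 mm). The bottle matches in the top view only.

**Checks that failed or disagreed:**
- The network did not find the bottle in the last side view.
- Rough heights and positions from the network's disc masks scattered by 5–10 mm, for example a top height of 51 mm. I relied on the edge fit instead.
- The last pushing steps showed no clear force change when the disc dropped, so the seating rests on the pictures alone.

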